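# Dump the spent test cassettes from the gate box

### The arm

A 7-joint arm with a two-finger parallel gripper is mounted at the origin on the work surface. World frame = base frame: x ahead of the robot, y to its left, z up, the work surface at z = 0. Lengths are in m, angles in rad, forces in N, time in s.
With the tool pointing down it reaches from about 0.425 to 0.95 m from the base axis. Payload 4.7 kg.
Tool frame: the origin (TCP) lies midway between the tips of the shut fingers; the grasp point (between the pads) lies 19 mm behind it (grip_depth is the distance from the TCP to the grasp point, in m); y points along the fingers, z is the direction in which the jaws open and shut, and the axes are right-handed (so a half turn about y gives the same grasp; the last joint's range is limited). The gripper opens to 87 mm and grips with 3 to 60 N. Pads are 19 mm wide; open, the fingers measure 117 mm over their backs; the gripper's body (75 mm by 190 mm) begins 51 mm behind the grasp point.
Start: joints at [-1.184, 0.469, -0.049, 1.532, 0.024, 1.141, -0.082], TCP at [0.273, 0.618, 0.223] pointing down, gripper open.
Joint ranges: [-2.59, 2.59], [-0.33, 1.99], [-1.39, 1.29], [0.1, 2.45], [-1.04, 4.18], [0.21, 1.99], [-2.66, 2.66]. Speed limits (rad/s): [2.57, 2.57, 3.14, 3.14, 3.14, 3.14, 3.14].

### API

Orientations are given as a unit quaternion [w, x, y, z].
In Python, from station import get_obs, get_image, camera_model, finish_job, grip_depth gives the robot as it stands.
- The arm moves only by the tool apply_moves, never from a script. Its argument "motion" is a list of rows, each a list of 5 numbers: the closure, from -1 (fully open) to 1 (shut), then the shift along the tool's x, y, z in cm, then the turn about the tool's y in degrees. A call has exactly 8 rows; each row shifts and turns the commanded pose from where the row before left it, along the tool's axes as they then stand; what a row does not reach is not made up. A row lasts 1/8 s, in which the tool goes at most 62.5 mm and 10.7 degrees, less where a joint would pass 70% of its speed; a pose out of reach is approached as far as the arm can. A call is refused whole if a number of a shift passes 6.25 or a number of a turn 10.7, either way. A call with a gripper value outside its range is refused whole. The fingers move at their own pace and stop on an object; "newtons" is the grip in N (left out, the last holds). Time passes only in rows, so rows that do not move let the fingers close, or fill a call up. It gives the time, the measured TCP pose, the force and the opening at its end, in the units of the state.
- get_obs(): the state, without advancing time (a new reading comes with each control period).
- get_image(name): name is "side" or "top"; returns the picture (480x640x3 uint8, red, green, blue); there is no depth.
- camera_model(name): a dict with "K" (3x3 intrinsics, pixels), "rvec" (rotation vector, rad) and "tvec" (3), from world to camera coordinates, as OpenCV has them. Camera axes: x right, y down, z forward; pixel columns grow to the right and rows downward; lengths in m; the calibration is good to about 2 mm. A picture is of the moment at which its call begins. camera_model takes no time and is no camera call.
- finish_job(): hands the job in, once; it reports no verdict.
The state is a dict: "time_s": time; "qpos": joint angles; "dq": joint speeds; "joint_efforts": joint torques, N m; "tool_pos": TCP position; "tcp_rot": TCP orientation; "force": force on the tool from outside, world axes, zero at the start; "moment": the same for the moment, N m; "grip_width": finger opening in m.
Only numpy, scipy, OpenCV 4.12 (cv2) and the standard library are available. Lean on these libraries where they do the work, as an engineer would, in place of code of your own. Each camera call takes 0.05 s, during which the arm holds its last target.

### The job

Two identical gate boxes stand on the lab bench. Empty the one that holds the two flat test cassettes: throw its crank handle right over so that the trap-door bottom swings open and both cassettes drop into the tray below, then bring the handle all the way back so that the bottom is fully shut and latched. Leave the other box, with the vials, shut.

Things in the scene. Friction and masses are not known exactly. Their poses are not given: they have to be found in the camera images.
- hopper: Fixed gate box with the cassettes (in mm); origin mid-hopper at bench level. Hopper open on top, 170 (x) x 112 (y), top at z 265, on posts (to y +-68). Door at z 170, hinged along y at x -50, z 170; +x edge drops. Tray below: inside x -71..111, y -51..51, rim z 50. Crank on +y side: arm at y 80, 100 mm from hinge axis to grip bar. A twin with round vials stands 0.3-0.5 m to one side of it.
- gate (a joint): Trap door and crank, one rigid piece, turning + about the box's y. 0: door shut and latched, arm leaning 0.8 rad from upright to the box's -x. 1.6: door hanging open, arm leaning 0.8 rad to +x. The bar's weight is the over-centre latch: past the top (near 0.7) the handle falls on to the nearer end by itself and stays. Under 3 N at the bar moves it.
- gate_grip (a point): Where to take the handle: on the axis of the steel grip bar, 135 mm to the +y side of the box's middle. Bar round, 18 mm thick, along the box's y from y 78 to 175 mm, clear all round but for the arm at its inner end; its axis is 240 mm above the bench shut and open, 270 mm at the top of the swing. It turns with the arm, so it must be able to turn in the fingers.
- cassette_a_mid (a point): One flat white plastic test cassette, 60 x 22 x 8 mm, 20 g, long along its x; the point is its centre. It starts lying flat on the closed bottom of the hopper, near the middle, loose.
- cassette_b_mid (a point): The other, the same: a flat white plastic test cassette, 60 x 22 x 8 mm, 20 g, long along its x; the point is its centre. It starts lying flat on the closed bottom of the hopper, near the middle, loose.
- spare_gate (a joint): Trap door and crank of the twin box with the vials, built alike; 0 = shut. It must stay shut.

How it is judged:
On the way:
1. the trap door is swung open and both cassettes have dropped into the tray under it (value of joint gate above 1.2 rad and x of cassette_a_mid in the frame of hopper between -0.075 and 0.115 m and y of cassette_a_mid in the frame of hopper between -0.055 and 0.055 m and z of each of cassette_a_mid, cassette_b_mid in the frame of hopper below 0.06 m and x of cassette_b_mid in the frame of hopper between -0.075 and 0.115 m and y of cassette_b_mid in the frame of hopper between -0.055 and 0.055 m), for 0.2 s.
At the end, for the whole second after the job is handed in: The trap door is shut and latched, its handle fully home (within 0.1 rad) and still, and both cassettes lie in the tray under the hopper (centres within the tray's sides and less than 60 mm above the bench) (value of joint gate below 0.1 rad and velocity of joint gate between -0.1 and 0.1 rad/s and x of cassette_a_mid in the frame of hopper between -0.075 and 0.115 m and y of cassette_a_mid in the frame of hopper between -0.055 and 0.055 m and z of each of cassette_a_mid, cassette_b_mid in the frame of hopper below 0.06 m and x of cassette_b_mid in the frame of hopper between -0.075 and 0.115 m and y of cassette_b_mid in the frame of hopper between -0.055 and 0.055 m); the robot touches nothing.
It fails at once if the other box, with the vials, is opened (its trap door moves more than 0.25 rad) (value of joint spare_gate above 0.25 rad).
It also fails if it takes over 40 s, if anything falls off the work surface, if the arm or the gripper's body presses on something with over 40 N, if the wrist force passes 120 N, or if a joint passes its speed limit or range.

## Working session

There is one attempt and no reset: what is moved stays moved. The work goes in short steps, Python scripts to look and compute and a tool call to move; the robot and the scene stay as the last step left them, time stands still between calls to the robot, and variables do not carry over. Pictures are saved under pics/ and viewed, and the job is handed in when it is done.

Besides the shell and the picture viewer there is one more tool, called after ">>>" in YAML: its name, and indented under it one key for each argument. apply_moves: Moves the arm, as the interface text tells. Its arguments: {"type":"object","properties":{"motion":{"type":"array"},"newtons":{"type":"number"}},"required":["motion"]}

```bash
mkdir -p pics; ls; python3 - <<'E'
from station import *
import cv2
for n in("side","top"):
    im=get_image(n); cv2.imwrite(f"pics/{n}0.png",im[:,:,::-1]); print(n,camera_model(n))
print(get_obs(),grip_depth)
E
```

```text
pics
side {'K': array([[437.4925946 ,   0.        , 326.38141671],
       [  0.        , 437.4925946 , 237.6160841 ],
       [  0.        ,   0.        ,   1.        ]]), 'rvec': array([ 0.90250855, -2.29747943,  1.24881808]), 'tvec': array([0.34199359, 0.33859798, 0.43806055])}
top {'K': array([[515.5580618 ,   0.        , 320.83053277],
       [  0.        , 515.5580618 , 241.22398898],
       [  0.        ,   0.        ,   1.        ]]), 'rvec': array([ 2.1190517 , -2.10854002,  0.15664474]), 'tvec': array([-0.05424896,  0.54916086,  0.93160402])}
{'time_s': 0.1, 'qpos': array([-1.18391538,  0.46939907, -0.04861122,  1.53355927,  0.02412491,
        1.14099679, -0.08232002]), 'dq': array([-1.54501419e-05, -2.16634213e-03, -9.65065619e-04, -2.15062134e-03,
       -3.78734365e-04,  6.33463440e-04,  7.76242389e-04]), 'joint_efforts': array([ 3.52399165e-04, -5.09168458e+01, -8.14412953e-02, -2.36830348e+01,
       -6.15759124e-02,  3.44075589e-02,  7.19697641e-05]), 'tool_pos': array([0.27240542, 0.61701057, 0.22158505]), 'tcp_rot': array([-0.69126453,  0.69250323, -0.14603561,  0.14582943]), 'force': array([ 0.46867026, -0.16603576, -0.22825916]), 'moment': array([ 0.02750878,  0.00321739, -0.01225449]), 'grip_width': 0.0873105529891385} 0.0187
```

View pics/side0.png

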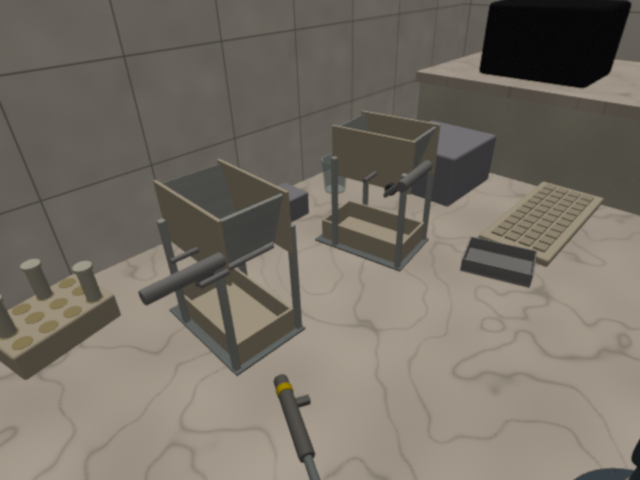

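View pics/top0.png

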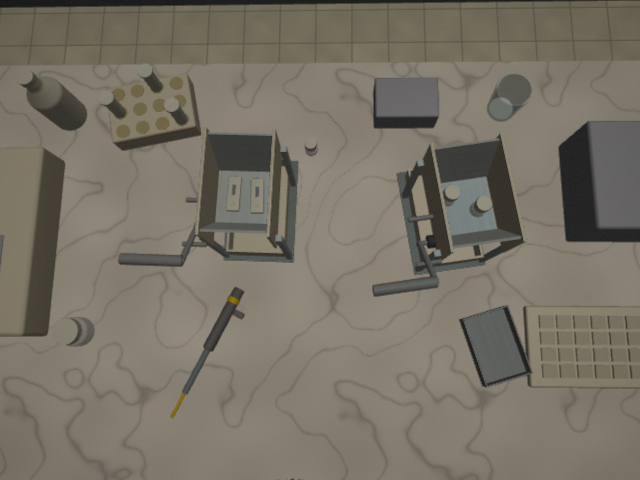

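The top view shows the cassettes (233,193 and 257,195) in the left box. Its bar runs from (122,259) to (182,260). The right box holds the vials, and its bar runs from (375,291) to (437,283).

```bash
cat > h.py <<'E'
import numpy as np,cv2
from station import *
def ray(n,px):
    m=camera_model(n);R=cv2.Rodrigues(m["rvec"])[0];t=m["tvec"]
    return -R.T@t, R.T@np.linalg.inv(m["K"])@np.array([px[0],px[1],1.])
def onz(n,px,z):
    c,d=ray(n,px);return c+d*(z-c[2])/d[2]
def proj(n,P):
    m=camera_model(n);return cv2.projectPoints(np.array(P,float).reshape(-1,3),m["rvec"],m["tvec"],m["K"],None)[0].reshape(-1,2)
E
python3 - <<'E'
from h import *
np.set_printoptions(precision=4,suppress=True)
im=cv2.imread("pics/top0.png")
for n in("side","top"): print(n,ray(n,(320,240))[0])
# bar edges: column profiles
g=cv2.cvtColor(im,cv2.COLOR_BGR2GRAY)
for u in (130,140,150,160,170): print(u,g[248:272,u])
print(g[259,110:190])
for p in [(121,259),(182,260),(375,291),(437,283)]: print(p,onz("top",p,.24))
# base plate left box
for p in [(298,161),(296,261),(225,258)]: print(p,onz("top",p,0.0))
for p in [(208,132),(280,132)]: print(p,onz("top",p,0.265))
for p in [(233,193),(257,195)]: print(p,onz("top",p,0.178))
E
python3 - <<'E'
import cv2
im=cv2.imread("pics/top0.png")[100:300,100:320]
cv2.imwrite("pics/topc.png",cv2.resize(im,None,fx=3,fy=3)[:600,:])
im=cv2.imread("pics/side0.png")[150:380,120:320]
cv2.imwrite("pics/sidec.png",cv2.resize(im,None,fx=2.6,fy=2.6))
E
```

```text
side [0.1111 0.3643 0.5277]
top [ 0.3753 -0.0821  1.0123]
130 [128 127 126 127 122 100  81  88  90  90  93  87  81  78  67  55  70 109
 125 125 125 125 125 125]
140 [126 127 126 124 125 115  81  85  89  89  90  87  85  78  71  61  54  88
 126 125 126 125 125 126]
150 [127 128 127 126 126 117  79  83  89  90  91  90  87  83  76  66  55  81
 126 126 128 127 129 127]
160 [128 129 129 131 129 123 101  76  86  89  92  92  87  85  82  71  59  72
 116 128 128 125 122 117]
170 [132 132 132 132 132 133 121  74  84  88  90  91  91  88  83  75  64  60
  88 125 125 124 125 126]
[116 121 122 125 126 126 127 119  95  83  85  85  84  85  85  86  84  88
  86  87  87  87  87  88  88  87  86  89  88  88  87  89  90  90  90  90
  89  89  89  89  90  88  92  91  92  91  91  94  91  92  92  93  92  91
  92  94  93  91  91  91  91  91  91  91  92  90  90  94  92  90  90  73
  79  78  64  75 123 136 137 138]
(121, 259) [0.4865 0.2484 0.24  ]
(182, 260) [0.4852 0.1541 0.24  ]
(375, 291) [ 0.4395 -0.139   0.24  ]
(437, 283) [ 0.4519 -0.2313  0.24  ]
(298, 161) [ 0.7257 -0.0017  0.    ]
(296, 261) [ 0.5182 -0.001   0.    ]
(225, 258) [0.5237 0.1411 0.    ]
(208, 132) [0.6812 0.1171 0.265 ]
(280, 132) [0.6807 0.0057 0.265 ]
(233, 193) [0.6081 0.0929 0.178 ]
(257, 195) [0.6046 0.0522 0.178 ]
```

View pics/topc.png

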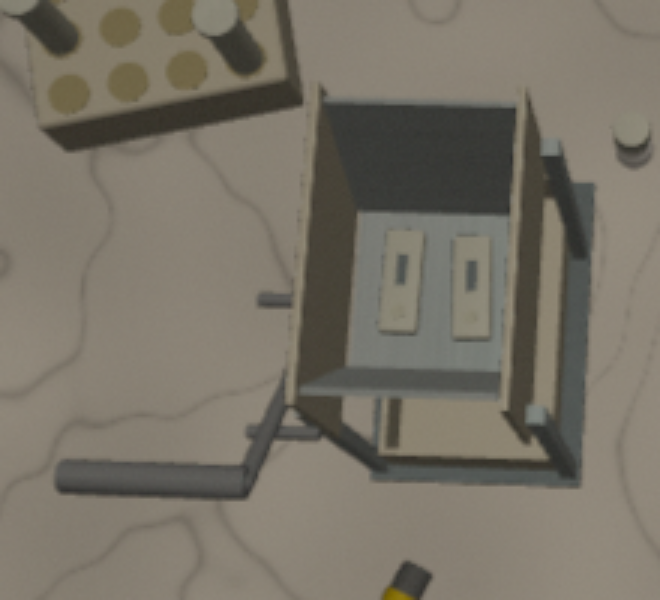

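View pics/sidec.png

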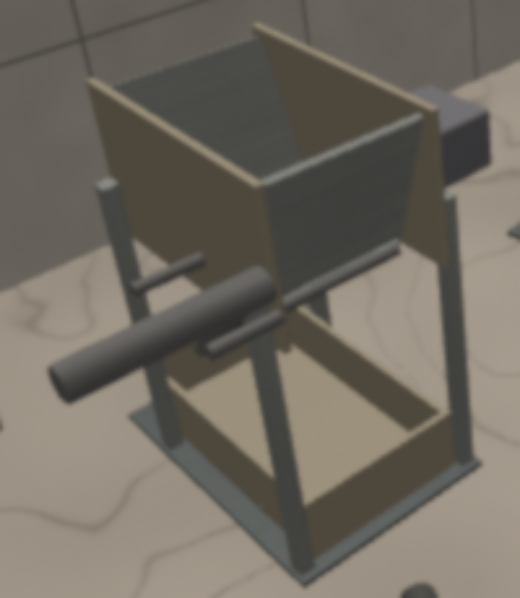

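```bash
python3 - <<'E'
from h import *
from scipy.spatial.transform import Rotation as Ro
np.set_printoptions(precision=4,suppress=True)
o=get_obs();q=o["tcp_rot"];R=Ro.from_quat([*q[1:],q[0]]).as_matrix();print(R)
# angle about tool y so tool z // world x
for s in(1,-1):
    z=R.T@np.array([s,0,0]);print("turn",np.degrees(np.arctan2(z[0],z[2])))
# check hypothesis in both views
C=np.array([.6077,.070,0])
pts={'grip':(-.1217,.135,.24),'out':(-.1217,.175,.24),'in':(-.1217,.078,.24),'c1':(-.085,.056,.265),'c2':(-.085,-.056,.265),'c3':(.085,.056,.265),'c4':(.085,-.056,.265)}
for k,v in pts.items(): print(k,proj("side",C+v)[0],proj("top",C+v)[0])
E
```

```text
[[ 0.9148 -0.0006  0.4039]
 [-0.4039 -0.0017  0.9148]
 [ 0.0001 -1.     -0.0018]]
turn 66.17946062849661
turn -113.82053937150339
grip [181.3414 279.0376] [149.025  259.3991]
out [146.5661 296.9694] [123.1883 259.3134]
in [225.1552 256.4449] [185.9838 259.5216]
c1 [219.355  219.9793] [197.1371 232.7632]
c2 [288.225  188.9535] [272.0914 232.8893]
c3 [150.4968 180.4056] [202.6624 124.9922]
c4 [216.154  157.6995] [274.7918 124.6401]
```

>>> apply_moves:
  motion:
    - [-1, 0, -2, 0, 8.3]
    - [-1, 0, -2, 0, 8.3]
    - [-1, 0, -2, 0, 8.3]
    - [-1, 0, -2, 0, 8.3]
    - [-1, 0, -2, 0, 8.3]
    - [-1, 0, -2, 0, 8.3]
    - [-1, 0, -2, 0, 8.3]
    - [-1, 0, -2, 0, 8.1]
  newtons: 10

```text
time_s: 1.1
tool_pos: [0.2724, 0.6173, 0.3826]
tcp_rot: [-0.498, 0.499, -0.501, 0.501]
force: [-0.2, 0.4, -0.3]
grip_width: 0.0872
```

>>> apply_moves:
  motion:
    - [-1, 5.15, 0, 2.7, 0]
    - [-1, 5.15, 0, 2.7, 0]
    - [-1, 5.15, 0, 2.7, 0]
    - [-1, 5.15, 0, 2.7, 0]
    - [-1, 5.15, 0, 2.7, 0]
    - [-1, 5.15, 0, 2.7, 0]
    - [-1, 5.15, 0, 2.7, 0]
    - [-1, 5.15, 0, 2.7, 0]

```text
time_s: 2.1
tool_pos: [0.4888, 0.2035, 0.3823]
tcp_rot: [0.5, -0.5, 0.5, -0.5]
force: [0.9, 0.3, -0.3]
grip_width: 0.0869
```

```bash
python3 - <<'E'
from h import *
for n in("side","top"):
    im=get_image(n); cv2.imwrite(f"pics/{n}1.png",im[:,:,::-1])
o=get_obs();print(o["tool_pos"],o["tcp_rot"],o["qpos"],o["force"])
a,b=cv2.imread("pics/side1.png"),cv2.imread("pics/top1.png")
cv2.imwrite("pics/both1.png",cv2.resize(np.hstack([a,b]),(800,300)))
E
```

```text
[0.49128574 0.19743225 0.38283255] [-0.49637315  0.49687036 -0.502279    0.50442973] [-0.85541007  0.12004494  0.4441299   1.65897641 -0.04934035  1.37392712
 -0.41790432] [-0.03982069  0.49933108  0.10484667]
```

View pics/both1.png

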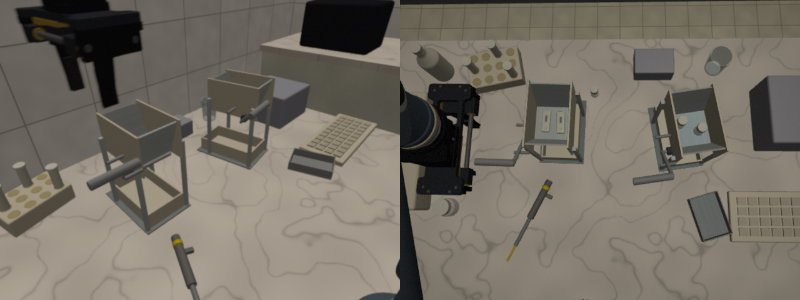

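```bash
python3 - <<'E'
from h import *
o=get_obs();print(o["tool_pos"],o["time_s"],o["dq"])
p=o["tool_pos"];print(proj("top",p),proj("side",p))
print(proj("top",[.487,.205,.24]))
a,b=cv2.imread("pics/side1.png"),cv2.imread("pics/top1.png")
cv2.imwrite("pics/t1.png",np.hstack([a[:300,:350],b[100:400,:350]]))
E
```

```text
[0.49128574 0.19743225 0.38283255] 2.2 [-0.05168985  0.0095584  -0.10224243 -0.00626088 -0.06048756  0.00237189
 -0.05274187]
[[114.59798512 239.0056361 ]] [[154.8447536  149.83393209]]
[[149.06874874 258.75149866]]
```

View pics/t1.png

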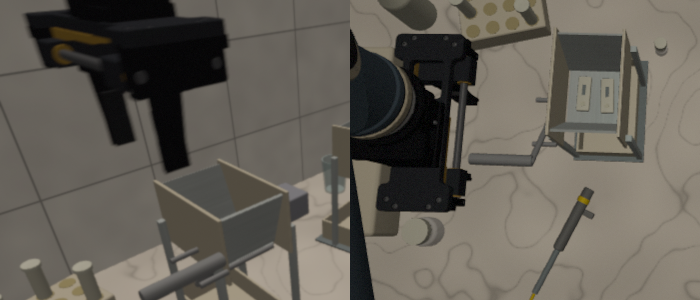

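>>> apply_moves:
  motion:
    - [-1, 0, 2.5, 0, 0]
    - [-1, 0, 2.5, 0, 0]
    - [-1, 0, 2.5, 0, 0]
    - [-1, 0, 2.5, 0, 0]
    - [-1, 0, 2.5, 0, 0]
    - [-1, 0, 2.5, 0, 0]
    - [-1, 0, 1.2, 0, 0]
    - [0.2, 0, 0, 0, 0]

```text
time_s: 3.2
tool_pos: [0.488, 0.2055, 0.2199]
tcp_rot: [-0.499, 0.501, -0.5, 0.5]
force: [-0.2, -0.3, 0.3]
grip_width: 0.0824
```

>>> apply_moves:
  motion:
    - [0.2, 0, 0, 0, 0]
    - [0.2, 0, 0, 0, 0]
    - [0.2, 0, 0, 0, 0]
    - [0.2, 0, 0, 0, 0]
    - [0.2, 0, 0, 0, 0]
    - [0.2, 0, 0, 0, 0]
    - [0.2, 0, 0, 0, 0]
    - [0.2, 0, 0, 0, 0]

```text
time_s: 4.2
tool_pos: [0.4884, 0.2054, 0.2205]
tcp_rot: [0.5, -0.5, 0.5, -0.5]
force: [-0.5, 0.3, 0.7]
grip_width: 0.0346
```

```bash
python3 - <<'E'
from h import *
for n in("side","top"):
    im=get_image(n); cv2.imwrite(f"pics/{n}2.png",im[:,:,::-1])
o=get_obs();print(o["tool_pos"],o["tcp_rot"],o["grip_width"],o["force"])
a,b=cv2.imread("pics/side2.png"),cv2.imread("pics/top2.png")
cv2.imwrite("pics/t2.png",np.hstack([a[100:400,:350],b[100:400,:350]]))
E
```

```text
[0.48847059 0.20543077 0.22054447] [ 0.49991655 -0.49985743  0.50012927 -0.50009668] 0.034619600565944736 [ 0.10673391  0.34244647 -0.63006256]
```

View pics/t2.png

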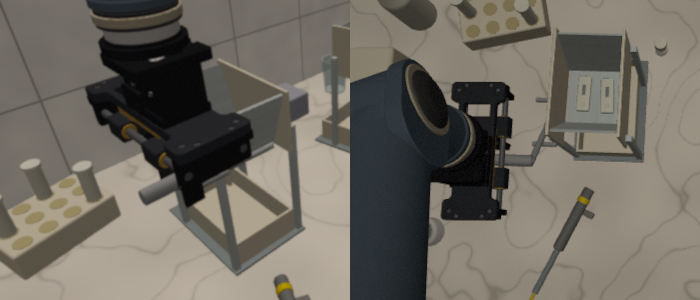

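>>> apply_moves:
  motion:
    - [0.2, 0, -0.68, 0.73, 0]
    - [0.2, 0, -0.6, 0.79, 0]
    - [0.2, 0, -0.53, 0.86, 0]
    - [0.2, 0, -0.43, 0.9, 0]
    - [0.2, 0, -0.34, 0.93, 0]
    - [0.2, 0, -0.25, 0.97, 0]
    - [0.2, 0, -0.15, 0.99, 0]
    - [0.2, 0, -0.05, 1.0, 0]

```text
time_s: 5.3
tool_pos: [0.5611, 0.2054, 0.2508]
tcp_rot: [-0.5, 0.5, -0.5, 0.5]
force: [-0.9, 0.3, 0.3]
grip_width: 0.0346
```

>>> apply_moves:
  motion:
    - [0.2, 0, 0.05, 1.0, 0]
    - [0.2, 0, 0.15, 0.99, 0]
    - [0.2, 0, 0.25, 0.97, 0]
    - [0.2, 0, 0.34, 0.93, 0]
    - [0.2, 0, 0.43, 0.9, 0]
    - [0.2, 0, 0.53, 0.86, 0]
    - [0.2, 0, 0.6, 0.79, 0]
    - [0.2, 0, 0.68, 0.73, 0]

```text
time_s: 6.3
tool_pos: [0.6322, 0.2054, 0.22]
tcp_rot: [0.5, -0.5, 0.5, -0.5]
force: [-0.2, -0.5, -0.1]
grip_width: 0.0347
```

```bash
python3 - <<'E'
from h import *
for n in("side","top"):
    im=get_image(n); cv2.imwrite(f"pics/{n}3.png",im[:,:,::-1])
o=get_obs();print(o["tool_pos"],o["tcp_rot"],o["grip_width"],o["force"])
a,b=cv2.imread("pics/side3.png"),cv2.imread("pics/top3.png")
cv2.imwrite("pics/t3.png",np.hstack([a[100:400,:350],b[100:400,:350]]))
E
```

```text
[0.63188988 0.20513664 0.21927326] [-0.49920189  0.50042286 -0.50037501  0.49999928] 0.03477040657535444 [-0.00172142  0.41638989  0.34562999]
```

View pics/t3.png

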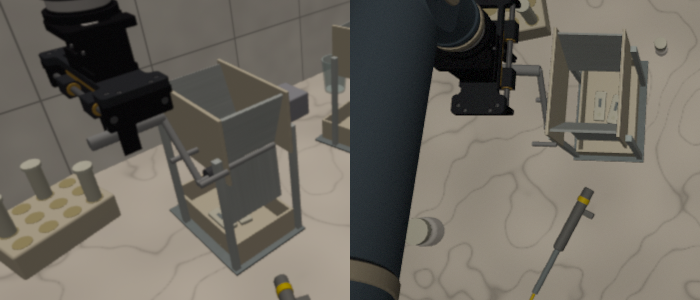

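```bash
python3 - <<'E'
from h import *
for n in("side","top"):
    im=get_image(n); cv2.imwrite(f"pics/{n}4.png",im[:,:,::-1])
a,b=cv2.imread("pics/side4.png")[220:370,160:310],cv2.imread("pics/top4.png")[120:270,180:330]
cv2.imwrite("pics/t4.png",cv2.resize(np.hstack([a,b]),None,fx=2.6,fy=2.6))
for p in [(250,206),(264,206)]: print(onz("top",p,.01))
print(get_obs()["time_s"])
E
```

```text
[0.62798267 0.09267936 0.01      ]
[0.62798417 0.06443036 0.01      ]
6.5
```

View pics/t4.png

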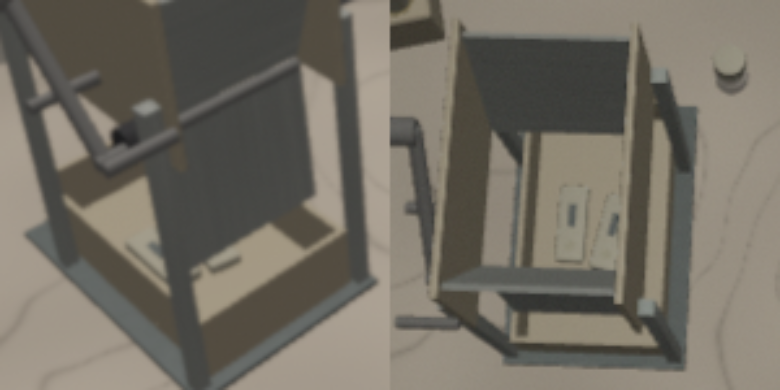

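The door hangs open and both cassettes lie flat in the tray. Next I bring the handle back.

>>> apply_moves:
  motion:
    - [0.2, 0, 0, 0, 0]
    - [0.2, 0, 0, 0, 0]
    - [0.2, 0, -0.68, -0.73, 0]
    - [0.2, 0, -0.6, -0.79, 0]
    - [0.2, 0, -0.53, -0.86, 0]
    - [0.2, 0, -0.43, -0.9, 0]
    - [0.2, 0, -0.34, -0.93, 0]
    - [0.2, 0, -0.25, -0.97, 0]

```text
time_s: 7.5
tool_pos: [0.5786, 0.2054, 0.2486]
tcp_rot: [-0.499, 0.5, -0.5, 0.5]
force: [1.0, -0.1, 0.7]
grip_width: 0.0349
```

>>> apply_moves:
  motion:
    - [0.2, 0, -0.15, -0.99, 0]
    - [0.2, 0, -0.05, -1.0, 0]
    - [0.2, 0, 0.05, -1.0, 0]
    - [0.2, 0, 0.15, -0.99, 0]
    - [0.2, 0, 0.25, -0.97, 0]
    - [0.2, 0, 0.34, -0.93, 0]
    - [0.2, 0, 0.43, -0.9, 0]
    - [0.2, 0, 0.53, -0.86, 0]

```text
time_s: 8.5
tool_pos: [0.5029, 0.2054, 0.2329]
tcp_rot: [0.5, -0.5, 0.5, -0.5]
force: [-0.2, -0.4, 0.6]
grip_width: 0.0352
```

>>> apply_moves:
  motion:
    - [0.2, 0, 0.6, -0.79, 0]
    - [0.2, 0, 0.68, -0.73, 0]
    - [0.2, 0, 0, -0.3, 0]
    - [0.2, 0, 0, 0, 0]
    - [0.2, 0, 0, 0, 0]
    - [0.2, 0, 0, 0.3, 0]
    - [0.2, 0, 0, 0, 0]
    - [0.2, 0, 0, 0, 0]

```text
time_s: 9.5
tool_pos: [0.4886, 0.2054, 0.2205]
tcp_rot: [-0.5, 0.5, -0.5, 0.5]
force: [0.0, -0.2, 0.6]
grip_width: 0.0347
```

```bash
python3 - <<'E'
from h import *
for n in("side","top"):
    im=get_image(n); cv2.imwrite(f"pics/{n}5.png",im[:,:,::-1])
o=get_obs();print(o["time_s"],o["tool_pos"],o["grip_width"],o["force"])
a,b=cv2.imread("pics/side5.png"),cv2.imread("pics/top5.png")
cv2.imwrite("pics/t5.png",np.hstack([a[100:400,:350],b[100:400,:350]]))
E
```

```text
9.6 [0.48844282 0.20540152 0.22050853] 0.03505561859925153 [-0.14648114  0.29251386  0.27768651]
```

View pics/t5.png

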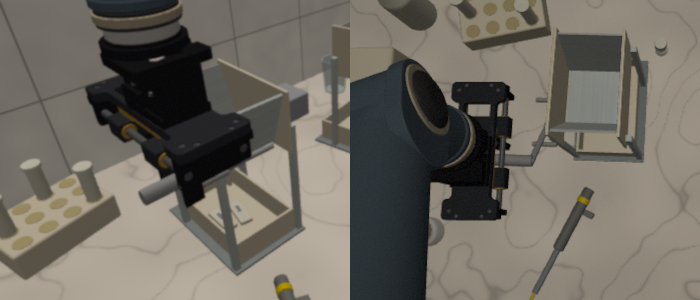

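The door is shut and empty, and the handle is home. Now I open the jaws and lift away.

>>> apply_moves:
  motion:
    - [-1, 0, 0, 0, 0]
    - [-1, 0, 0, 0, 0]
    - [-1, 0, 0, 0, 0]
    - [-1, 0, 0, 0, 0]
    - [-1, 0, 0, 0, 0]
    - [-1, 0, 0, 0, 0]
    - [-1, 0, -1, 0, 0]
    - [-1, 0, -2, 0, 0]

```text
time_s: 10.6
tool_pos: [0.4881, 0.2053, 0.2508]
tcp_rot: [-0.499, 0.5, -0.5, 0.5]
force: [0.6, -0.0, 0.9]
grip_width: 0.0867
```

>>> apply_moves:
  motion:
    - [-1, 0, -2, 0, 0]
    - [-1, 0, -2, 0, 0]
    - [-1, 0, -2, 0, 0]
    - [-1, 0, -2, 0, 0]
    - [-1, 0, -2, 0, 0]
    - [-1, 0, -1, 0, 0]
    - [-1, 0, 0, 0, 0]
    - [-1, 0, 0, 0, 0]

```text
time_s: 11.6
tool_pos: [0.488, 0.2053, 0.3598]
tcp_rot: [-0.499, 0.5, -0.5, 0.5]
force: [-0.2, 0.3, -0.2]
grip_width: 0.0871
```

```bash
python3 - <<'E'
from h import *
for n in("side","top"):
    im=get_image(n); cv2.imwrite(f"pics/{n}6.png",im[:,:,::-1])
o=get_obs();print(o["time_s"],o["tool_pos"],o["grip_width"],o["force"])
a,b=cv2.imread("pics/side6.png"),cv2.imread("pics/top6.png")
cv2.imwrite("pics/t6.png",np.hstack([a[100:400,:400],b[100:400,:400]]))
g0=cv2.imread("pics/side0.png",0).astype(int);g6=a[:,:,1].astype(int)
d=np.abs(cv2.imread("pics/side0.png")[:,:,1].astype(int)-g6)
print("bar side diff",d[262:300,142:225].mean(),"twin",d[110:270,315:445].mean())
E
```

```text
11.7 [0.48804175 0.20530872 0.35969582] 0.08659311468986097 [ 0.14885445 -0.91560026  0.74933203]
bar side diff 7.585605580215599 twin 7.749903846153846
```

View pics/t6.png

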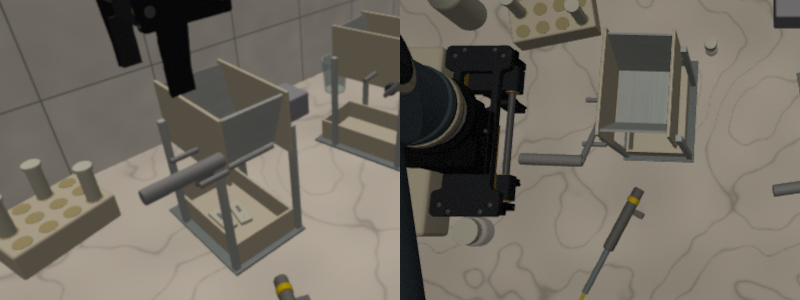

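```bash
python3 - <<'E'
from h import *
a=[cv2.imread(f"pics/{n}{k}.png",0) for n in("side","top") for k in(0,6)]
for s,(p,q) in (("side bar",(a[0][240:310,140:230],a[1][240:310,140:230])),("side twin",(a[0][110:270,315:445],a[1][110:270,315:445])),("top bar",(a[2][245:275,140:188],a[3][245:275,140:188])),("top twin",(a[2][140:300,370:525],a[3][140:300,370:525])),("top bench",(a[2][400:470,300:600],a[3][400:470,300:600]))):
    print(s,cv2.phaseCorrelate(np.float32(p),np.float32(q)),p.mean(),q.mean())
E
```

```text
side bar ((-0.02894010351086962, -0.004711021294497186), 1.0159729171682288) 97.61619047619048 105.40047619047618
side twin ((0.4975024413567155, -0.005391528956707248), 0.9989637724558512) 96.21403846153846 103.96293269230769
top bar ((-0.05688764127734558, -0.012095878217376566), 1.0130607922871908) 107.31041666666667 109.02152777777778
top twin ((-0.02606807160228186, 0.0056478298680531225), 0.9733409813046455) 104.18310483870968 105.82310483870968
top bench ((-0.006415134389840205, 0.023288449954790735), 1.0744063553103693) 122.74414285714286 124.64295238095238
```

Apart from a small change in brightness, the handle and the twin box are back where they started, to a fraction of a pixel. I'm handing in the job.

```bash
python3 -c "
from station import *
print(finish_job())"
```

```text
the job is handed in; nothing more can be done
None
```

I emptied the cassette box and shut it again, then handed the job in at 11.7 s of the 40 s; no verdict was reported. I held the bar loosely between the part-closed fingers, swung the handle right over and back, then opened the jaws and lifted clear.

- **Cassettes:** with the door open, both lay flat in the tray. The last pictures still show them there, and the hopper bottom is shut and empty.
- **Handle:** in both cameras the bar is within 0.1 px of its starting position.
- **Vial box:** it is also within 0.1 px in the top view. The side view gave a shift of 0.5 px, which the top view did not show; I never moved the arm near that box.
- **Image differences:** brightness rose between the first and last pictures (about 8 grey levels in the side view, 2 in the top). A plain picture difference therefore wasn't zero, so I compared positions by phase correlation instead.
- **Forces:** every wrist reading at the end of a move was about 1 N or less on each axis.

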